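Re-index a rotary circuit-board fixture

TASK

Swing the circuit board round to its second working position: lift the sprung plunger knob on the rotary fixture, turn it and let it drop into its rest notch, swing the turntable about a quarter turn anticlockwise (seen from above) by its upright handle, then turn the knob back and find the second notch so that the pin snaps fully home and locks the table. Feel for the notch and never force the table against the pin or the knob against its sleeve, do not touch the board, and leave the things lying around where they are.

Things in the scene. Friction and masses are not known exactly. Their poses are not given: they have to be found in the camera images.
- fixture: fixed rotary fixture on the blue mat: grey round base 270 mm across, 14 mm thick. Origin: centre of the base's underside, on the turntable's axis, z up; x points from the plunger bracket to the centre, so the plunger's axis stands 107 mm out along -x, in an aluminium bracket 57 mm high. All heights given are above this origin
- table_turn (a joint): rotation of the turntable in rad: 0 at the start, where it is locked, growing anticlockwise seen from above; free range -0.15 to 1.95. It turns stiffly, about 2.5 N at the handle, and stays where it is left
- turntable: aluminium disc 234 mm across with the index ring, the board in its clips and the handle. Origin on its axis at the fixture's origin; x along the fixture's x at table_turn 0, turning with it
- index_ring: steel ring on the disc, radius 97 to 117 mm, top at 39 mm, frame as the turntable. Notches 9.6 mm wide: one under the plunger at table_turn 0; the second in a segment clamped on by two screws (0.5 mm proud), set by hand, so it comes under the plunger anywhere from 1.40 to 1.75 rad (unmeasured). Elsewhere the released pin rides on the ring; over the notch it snaps down and the table stops dead
- handle_grip (a point): grip point, at 98 mm height, on the turntable's upright round black handle: 18 mm diameter, turning freely on its spindle, grip from 50 to 112 mm height, 85 mm from the turntable's axis. At table_turn 0 it stands 45 degrees clockwise of the fixture's +x. Nothing near it is higher than 72 mm
- sleeve: upright slotted steel sleeve on the bracket, 25 mm across, top at 73 mm, in which the plunger slides: a deep slot along the fixture's x (knob home) and, 60 degrees anticlockwise of it, a rest notch 2.5 mm deep, ridges between. Origin on the plunger's axis at the fixture's origin height
- knob: sprung index plunger: black bar knob, steel cross pin and 8 mm round-nosed index pin in one piece. Bar 38 mm long, 14 mm wide (grip across the width), flat sides from 81 to 112 mm height when home, above a round skirt 26 mm across. Origin on the plunger's axis, at the fixture's origin height when home, rising with the knob; x along the bar
- knob_grip (a point): point on the plunger's axis between the flats of the knob's bar, at 101 mm height when home; moves with the knob, x along the bar
- knob_lift (a joint): how far the plunger is pulled up, m: 0 fully home, about 0.0055 with the pin's nose riding on the ring, 0.008 in the rest notch, above 0.0105 the cross pin clears the sleeve's ridges and can turn, 0.013 upper stop. A spring pulls it down with about 6 N when home and 10 N at the upper stop
- knob_turn (a joint): rotation of the knob in rad, anticlockwise from above: 0 with bar and cross pin along the deep slot (play about 0.1), 1.05 in the rest notch, stop at 1.2. It turns only when lifted clear of slot or notch
- board: green game-controller circuit board, 112 x 62 x 2 mm, clipped on the turntable, top at 50 mm, two thumb sticks up to 72 mm: not to be touched. Origin on the turntable's axis at the fixture's origin height
- solder_reel: green reel standing on its flange, 60 mm across, 45 mm high; bystander. Origin at the centre of its underside
- screwdriver: screwdriver 170 mm long lying on the mat; bystander
- tweezers: steel tweezers about 140 mm long lying on the mat; bystander
- parts_tray: open grey parts tray 90 x 120 x 28 mm; bystander. Origin at the centre of its underside

How it is judged:
By the outcome, as a careful person would: the job done as asked, in the order asked, and still so for the second after the job is handed in, with the robot touching nothing.
It also fails if it takes over 72 s, if anything falls off the work surface, if the arm or the gripper's body presses on something with over 40 N, if the wrist force passes 120 N, or if a joint passes its speed limit or range.

ROBOT

A 6-joint arm with a two-finger parallel gripper is mounted at the origin on the work surface. World frame = base frame: x ahead of the robot, y to its left, z up, the work surface at z = 0. Lengths are in mm, angles in rad, forces in N, time in s.
With the tool pointing down it reaches from about 300 to 775 mm from the base axis. Payload 14.6 kg.
Tool frame: the origin (TCP) lies at the very end of the fingers, on their centre line; the grasp point (between the pads) lies 19 mm behind it; z points along the fingers, y is the direction in which the jaws open and shut (so a half turn about z gives the same grasp; the last joint's range is limited). The gripper opens to 94 mm and grips with 3 to 60 N. Pads are 16 mm wide; open, the fingers measure 119 mm over their backs; the gripper's body (75 mm by 177 mm) begins 78 mm behind the grasp point.
Start: joints at [-1.382, 0.3, 1.521, -0, 1.321, -0.067], TCP at [139.154, -532.095, 205.446] pointing down, gripper open.
Joint ranges: [-3.03, 3.03], [-0.79, 2.21], [0.23, 2.52], [-1.04, 4.18], [0, 3.07], [-2.55, 2.55]. Speed limits (rad/s): [2.22, 2.22, 2.57, 3.14, 3.14, 3.14].

INTERFACE

Orientations are given as [roll, pitch, yaw] about the fixed x, y, z axes, in that order (R = Rz(yaw) Ry(pitch) Rx(roll)).
In Python, from cell import manip gives the robot as it stands.
- The arm moves only by the shell command python3 -m pendant 'ROWS' [FORCE]. ROWS is JSON, a list of rows, each an object with "claw": the finger opening in m, from 0 to 0.094; "delta_pos": the shift along the tool's x, y, z in m, a list of three; "rotation": the turn, a rotation vector about the tool's x, y, z in rad, a list of three. A call has 1 to 10 rows; each row is the pose to reach, as a shift and turn from the pose measured when the call began, along the tool's axes at that moment; what a row does not reach only later rows make up. A row lasts 1/8 s, in which the tool goes at most 62.5 mm and 10.7 degrees, less where a joint would pass 70% of its speed; a pose out of reach is approached as far as the arm can. A call with a gripper value outside its range is refused whole. The fingers move at their own pace and stop on an object; FORCE is the grip in N (left out, the last holds). Time passes only in rows, so rows that repeat a pose let the fingers close. It gives the time, the measured TCP pose, the force and the opening at its end, in the units of the state.
- manip.read_state(): the state, without advancing time (a new reading comes with each control period).
- manip.camera(name): name is "side" or "top"; returns the picture (384x512x3 uint8, red, green, blue); there is no depth.
- manip.camera_model(name): a dict with "fx", "fy", "cx", "cy" (pixels), "cam_to_world" (4x4, takes a point from camera to world coordinates). Camera axes: x right, y up, looking along -z (the intrinsics and any distortion apply to the point x, -y, -z); pixel columns grow to the right and rows downward; lengths in mm; the calibration is good to about 2 mm. A picture is of the moment at which its call begins. camera_model takes no time and is no camera call.
- manip.sign_off(): hands the job in, once; it reports no verdict.
The state is a dict: "clock": time; "joints": joint angles; "qd": joint speeds; "effort": joint torques, N m; "eef_pos": TCP position; "eef_rot": TCP orientation; "wrist_force": force on the tool from outside, world axes, zero at the start; "moment": the same for the moment, N m; "finger_gap": finger opening in mm.
Only numpy, scipy, OpenCV 4.12 (cv2) and the standard library are available. Lean on these libraries where they do the work, as an engineer would, in place of code of your own. Each camera call takes 0.05 s, during which the arm holds its last target.

## Working session

There is one attempt and no reset: what is moved stays moved. The work goes in short steps, Python scripts to look and compute and a shell command to move; the robot and the scene stay as the last step left them, time stands still between calls to the robot, and variables do not carry over. Pictures are saved under pics/ and viewed, and the job is handed in when it is done.

```bash
ls; mkdir -p pics; python3 - <<'E'
from cell import manip
import cv2
for n in("side","top"):
    im=manip.camera(n); cv2.imwrite(f"pics/{n}0.png",im[:,:,::-1]); print(n,manip.camera_model(n))
print(manip.read_state())
E
```

```text
pics
side {'fx': 463.7747639091698, 'fy': 463.7747639091698, 'cx': 250.57706997545236, 'cy': 193.28879835914623, 'cam_to_world': array([[ 9.88692541e-01,  8.27612403e-02, -1.25050533e-01,
         4.21469397e+02],
       [-1.49079296e-01,  6.32551642e-01, -7.60035383e-01,
        -9.93261918e+02],
       [ 1.61994491e-02,  7.70083760e-01,  6.37737078e-01,
         9.20842659e+02],
       [ 0.00000000e+00,  0.00000000e+00,  0.00000000e+00,
         1.00000000e+00]])}
top {'fx': 379.5372360982161, 'fy': 379.5372360982161, 'cx': 260.6841219635359, 'cy': 188.76254900641723, 'cam_to_world': array([[-2.68858248e-02,  9.96063131e-01, -8.44712491e-02,
         4.94123357e+02],
       [-9.99559876e-01, -2.57276727e-02,  1.47695884e-02,
         1.29251540e+01],
       [ 1.25381938e-02,  8.48311638e-02,  9.96316449e-01,
         1.08224274e+03],
       [ 0.00000000e+00,  0.00000000e+00,  0.00000000e+00,
         1.00000000e+00]])}
{'clock': 0.1, 'joints': array([-1.38157674e+00,  3.00405689e-01,  1.52150852e+00,  3.50152212e-05,
        1.32069977e+00, -6.65960853e-02]), 'qd': array([-0.00090228, -0.00353375, -0.00054794, -0.0016318 , -0.00057167,
       -0.00163914]), 'effort': array([ 1.95968700e-03, -5.32639182e+01, -3.53283870e+01,  7.09218532e-02,
        2.34642229e-02, -6.30741829e-05]), 'eef_pos': array([ 139.13365807, -531.87203797,  204.95290486]), 'eef_rot': array([-3.14057585e+00, -1.01807890e-04,  2.55806938e-01]), 'wrist_force': array([ 0.41998576,  0.27145867, -0.60030059]), 'moment': array([ 0.00921138, -0.00011348, -0.02595205]), 'finger_gap': 93.70091642523472}
```

View pics/side0.png

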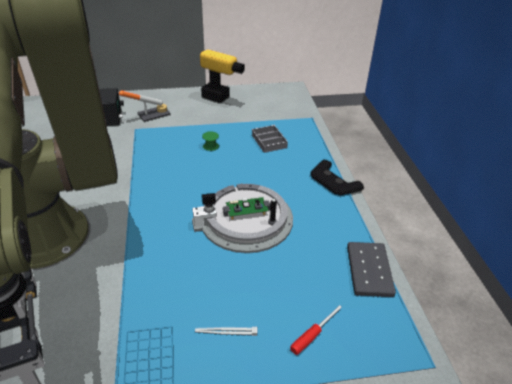

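View pics/top0.png

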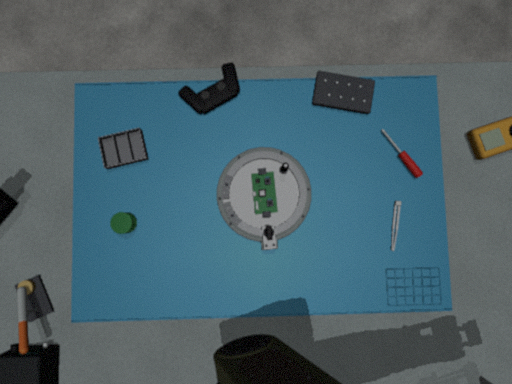

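The top view shows the fixture base centred near (264,194), the knob at (269,233) and the handle at (284,168). In the side view the knob is at (208,200) and the handle at (273,212). I'll enlarge both.

```bash
python3 - <<'E'
import cv2
a=cv2.imread("pics/top0.png")[140:260,205:325]; cv2.imwrite("pics/top0c.png",cv2.resize(a,(600,600),interpolation=cv2.INTER_CUBIC))
a=cv2.imread("pics/side0.png")[170:260,185:305]; cv2.imwrite("pics/side0c.png",cv2.resize(a,(800,600),interpolation=cv2.INTER_CUBIC))
E
```

```text
(no output)
```

View pics/top0c.png

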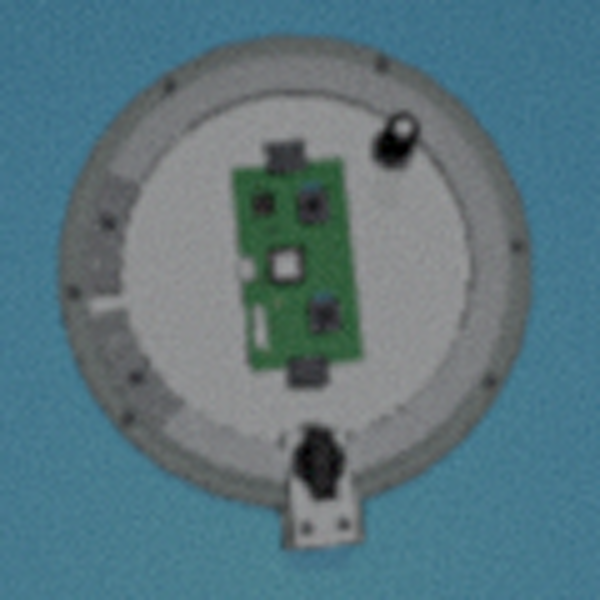

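View pics/side0c.png

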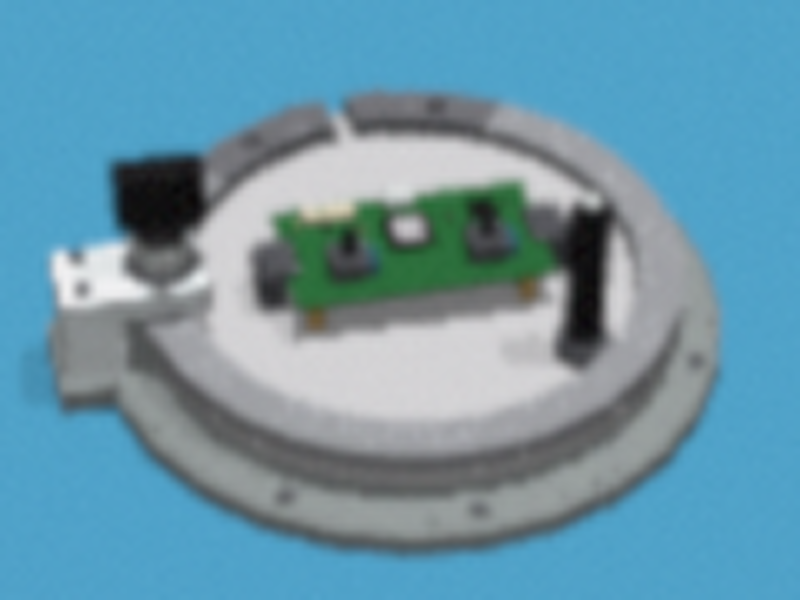

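```bash
cat > h.py <<'E'
import numpy as np, cv2
from cell import manip
M={n:manip.camera_model(n) for n in("side","top")}
def proj(n,P):
    m=M[n];T=np.linalg.inv(m["cam_to_world"]);p=(T[:3,:3]@np.asarray(P,float).T).T+T[:3,3]
    return np.c_[m["cx"]+m["fx"]*p[:,0]/-p[:,2], m["cy"]+m["fy"]*-p[:,1]/-p[:,2]]
def back(n,uv,z):
    m=M[n];uv=np.atleast_2d(uv).astype(float)
    d=np.c_[(uv[:,0]-m["cx"])/m["fx"],-(uv[:,1]-m["cy"])/m["fy"],-np.ones(len(uv))]@m["cam_to_world"][:3,:3].T
    o=m["cam_to_world"][:3,3];return o+d*((z-o[2])/d[:,2])[:,None]
E
python3 - <<'E'
from h import *
from scipy.optimize import least_squares
# full px
tc=lambda u,v:(205+(u+.5)/5-.5,140+(v+.5)/5-.5)
sc=lambda u,v:(185+(u+.5)/(800/120)-.5,170+(v+.5)/(800/120)-.5)
for n,box in(("top",(140,260,205,325)),("side",(170,260,185,305))):
    im=cv2.imread(f"pics/{n}0.png");hsv=cv2.cvtColor(im,cv2.COLOR_BGR2HSV)
    b=((hsv[...,0]>90)&(hsv[...,0]<115)&(hsv[...,1]>110)).astype(np.uint8)
    sub=1-b[box[0]:box[1],box[2]:box[3]];c=max(cv2.findContours(sub,0,cv2.CHAIN_APPROX_NONE)[0],key=cv2.contourArea)[:,0]+[box[2],box[0]]
    P=back(n,c,14)[:,:2]
    # robust circle radius free
    def f(q):return np.hypot(*(P-q[:2]).T)-q[2]
    r=least_squares(f,[500,0,135],loss="soft_l1",f_scale=1.);print(n,"base z=14:",r.x, np.median(abs(r.fun)))
print("knob top",back("top",[tc(319,461)],112),"side knob top centre",back("side",[sc(160,163)],112))
print("handle top",back("top",[tc(403,126)],112),back("side",[sc(592,205)],112))
print("notch",back("top",[tc(107,303)],39),back("side",[sc(340,125)],39))
print("bracket outer corners z57",back("top",[tc(284,547),tc(362,543)],57),back("side",[sc(53,252)],57))
print("board corners top", back("top",[tc(233,170),tc(340,160),tc(362,357),tc(250,368)],50).round(1))
E
```

```text
top base z=14: [570.45937563 -10.98796804 134.0896477 ] 0.7364644280772268
side base z=14: [565.48618776  -8.15100971 144.41769224] 3.509066109302381
knob top [[466.12263244 -18.11409732 112.        ]] side knob top centre [[466.15036108 -17.57259605 112.        ]]
handle top [[636.81773692 -66.40671557 112.        ]] [[636.4499258  -66.59390993 112.        ]]
notch [[553.49486539  93.61930283  39.        ]] [[552.97808702  86.79221954  39.        ]]
bracket outer corners z57 [[ 4.19326036e+02  1.60717547e-01  5.70000000e+01]
 [ 4.20284979e+02 -4.16465496e+01  5.70000000e+01]] [[419.8792003   -3.93839902  57.        ]]
board corners top [[624.   22.5  50. ]
 [628.  -36.3  50. ]
 [519.9 -45.1  50. ]
 [515.5  15.9  50. ]]
```

The knob and handle positions agree between the two cameras to within 0.5 mm. From them the fixture is centred at about (572.5, -11) with yaw of about 0.07. The knob is at (466, -18), the handle at (636.6, -66.5), and the second notch comes under the plunger at about 1.45 rad. I'll move above the knob.

```bash
python3 -m pendant '[{"claw":0.05,"delta_pos":[0.4464,-0.4146,0.05],"rotation":[0,0,0.186]},{"claw":0.05,"delta_pos":[0.4464,-0.4146,0.05],"rotation":[0,0,0.186]},{"claw":0.05,"delta_pos":[0.4464,-0.4146,0.05],"rotation":[0,0,0.186]},{"claw":0.05,"delta_pos":[0.4464,-0.4146,0.05],"rotation":[0,0,0.186]},{"claw":0.05,"delta_pos":[0.4464,-0.4146,0.05],"rotation":[0,0,0.186]},{"claw":0.05,"delta_pos":[0.4464,-0.4146,0.05],"rotation":[0,0,0.186]},{"claw":0.05,"delta_pos":[0.4464,-0.4146,0.05],"rotation":[0,0,0.186]},{"claw":0.05,"delta_pos":[0.4464,-0.4146,0.05],"rotation":[0,0,0.186]},{"claw":0.05,"delta_pos":[0.4464,-0.4146,0.05],"rotation":[0,0,0.186]},{"claw":0.05,"delta_pos":[0.4464,-0.4146,0.05],"rotation":[0,0,0.186]}]' 5
cat > st.py <<'E'
from h import *
import sys
def show():
    s=manip.read_state();print("t",round(s["clock"],2),"pos",s["eef_pos"].round(2),"rot",s["eef_rot"].round(4),"F",s["wrist_force"].round(2),"M",s["moment"].round(2),"gap",round(s["finger_gap"],2),"q",s["joints"].round(2));return s
def to(p,yaw):
    s=show();R=cv2.Rodrigues(np.zeros(3))[0]
    from scipy.spatial.transform import Rotation as Ro
    A=Ro.from_euler("xyz",s["eef_rot"]);B=Ro.from_euler("xyz",[np.pi,0,yaw])
    print("dpos m",(A.inv().apply(np.array(p)-s["eef_pos"])/1000).round(4),"rot",(A.inv()*B).as_rotvec().round(4))
if __name__=="__main__":
    if len(sys.argv)>4: to([float(x) for x in sys.argv[1:4]],float(sys.argv[4]))
    else: show()
E
python3 st.py 466.1 -18 86 0.072
```

```text
clock: 1.35
eef_pos: [466.8, -15.5, 155.1]
eef_rot: [-3.141, 0.0, 0.071]
wrist_force: [-0.4, -1.0, 0.2]
finger_gap: 50.2
t 1.35 pos [466.79 -15.49 155.06] rot [-3.1405e+00  4.0000e-04  7.0900e-02] F [-0.44 -1.05  0.23] M [-0.03 -0.01 -0.03] gap 50.21 q [-0.11  0.17  1.81  0.    1.17  1.39]
dpos m [-0.0008  0.0025  0.0691] rot [-0.0011  0.0004 -0.0011]
```

```bash
python3 -m pendant '[{"claw":0.05,"delta_pos":[-0.001,0.0025,0.0],"rotation":[-0.001,0,-0.001]},{"claw":0.05,"delta_pos":[-0.001,0.0025,0.035],"rotation":[-0.001,0,-0.001]},{"claw":0.05,"delta_pos":[-0.001,0.0025,0.06],"rotation":[-0.001,0,-0.001]},{"claw":0.05,"delta_pos":[-0.001,0.0025,0.0685],"rotation":[-0.001,0,-0.001]},{"claw":0.05,"delta_pos":[-0.001,0.0025,0.0685],"rotation":[-0.001,0,-0.001]},{"claw":0.05,"delta_pos":[-0.001,0.0025,0.0685],"rotation":[-0.001,0,-0.001]}]' 5
python3 - <<'E'
from st import *
show()
for n,b in(("top",(140,260,205,325)),("side",(150,240,165,285))):
    im=manip.camera(n)[:,:,::-1];a=im[b[0]:b[1],b[2]:b[3]];cv2.imwrite(f"pics/{n}1.png",cv2.resize(a,(600,600*a.shape[0]//a.shape[1]),interpolation=cv2.INTER_CUBIC))
E
```

```text
clock: 2.1
eef_pos: [466.4, -18.3, 87.5]
eef_rot: [3.141, -0.001, 0.072]
wrist_force: [0.2, -0.0, 0.0]
finger_gap: 49.9
t 2.1 pos [466.39 -18.29  87.54] rot [ 3.1414e+00 -1.1000e-03  7.1600e-02] F [ 0.21 -0.05  0.01] M [-0.01  0.    0.07] gap 49.91 q [-0.12  0.26  1.88 -0.    1.01  1.38]
```

View pics/side1.png

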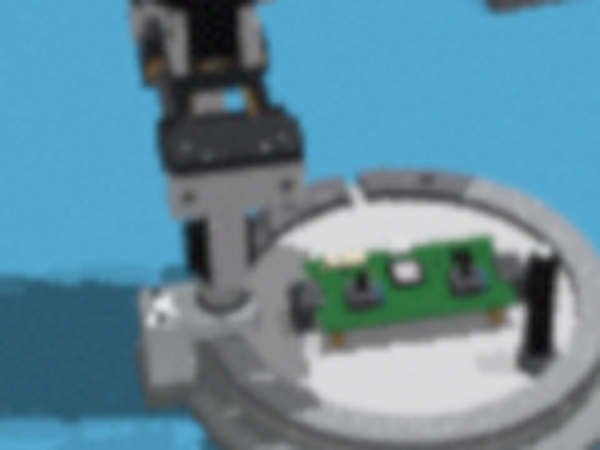

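The finger straddles the knob at crop (225,250) and is clear of the sleeve and bracket. I'll close lightly.

```bash
python3 -m pendant '[{"claw":0.03,"delta_pos":[0,0,0.0015],"rotation":[0,0,0]},{"claw":0.015,"delta_pos":[0,0,0.0015],"rotation":[0,0,0]},{"claw":0.01,"delta_pos":[0,0,0.0015],"rotation":[0,0,0]},{"claw":0.005,"delta_pos":[0,0,0.0015],"rotation":[0,0,0]},{"claw":0.005,"delta_pos":[0,0,0.0015],"rotation":[0,0,0]}]' 5; python3 st.py
```

```text
clock: 2.82
eef_pos: [466.5, -19.1, 85.9]
eef_rot: [3.139, -0.001, 0.072]
wrist_force: [1.6, -10.0, -0.5]
finger_gap: 14.5
t 2.83 pos [466.52 -19.11  85.93] rot [ 3.1395e+00 -1.3000e-03  7.2000e-02] F [  1.62 -10.03  -0.52] M [-1.97 -0.21 -0.03] gap 14.55 q [-0.12  0.26  1.88 -0.    1.    1.38]
```

```bash
python3 -m pendant '[{"claw":0.005,"delta_pos":[0,0.0008,0],"rotation":[0.002,0.001,0]},{"claw":0.005,"delta_pos":[0,0.0008,0],"rotation":[0.002,0.001,0]},{"claw":0.005,"delta_pos":[0,0.0008,0],"rotation":[0.002,0.001,0]}]' 5; python3 st.py
```

```text
clock: 3.2
eef_pos: [466.6, -20.0, 85.9]
eef_rot: [3.141, -0.002, 0.072]
wrist_force: [0.5, -2.8, -1.6]
finger_gap: 14.0
t 3.2 pos [466.61 -20.01  85.94] rot [ 3.1412e+00 -2.4000e-03  7.2100e-02] F [ 0.45 -2.8  -1.58] M [-0.53 -0.03 -0.01] gap 14.01 q [-0.12  0.26  1.88  0.    1.    1.38]
```

```bash
python3 -m pendant '[{"claw":0.005,"delta_pos":[0,0.0003,0],"rotation":[0.0005,0.002,0]},{"claw":0.005,"delta_pos":[0,0.0003,0],"rotation":[0.0005,0.002,0]},{"claw":0.005,"delta_pos":[0,0.0003,0],"rotation":[0.0005,0.002,0]}]' 35; python3 st.py
```

```text
clock: 3.58
eef_pos: [466.6, -20.2, 86.0]
eef_rot: [-3.141, -0.004, 0.072]
wrist_force: [0.3, 1.7, -0.2]
finger_gap: 14.2
t 3.58 pos [466.6  -20.16  85.97] rot [-3.1413 -0.0043  0.0722] F [ 0.32  1.68 -0.22] M [ 0.12  0.13 -0.01] gap 14.16 q [-0.12  0.26  1.88  0.    1.    1.38]
```

```bash
python3 -m pendant '[{"claw":0.005,"delta_pos":[0,0,-0.003],"rotation":[0,-0.003,0]},{"claw":0.005,"delta_pos":[0,0,-0.006],"rotation":[0,-0.003,0]},{"claw":0.005,"delta_pos":[0,0,-0.009],"rotation":[0,-0.003,0]},{"claw":0.005,"delta_pos":[0,0,-0.012],"rotation":[0,-0.003,0]},{"claw":0.005,"delta_pos":[0,0,-0.012],"rotation":[0,-0.003,0]}]' 35; python3 st.py
```

```text
clock: 4.2
eef_pos: [466.5, -20.1, 98.1]
eef_rot: [-3.141, -0.001, 0.072]
wrist_force: [2.2, -0.5, -10.9]
finger_gap: 13.9
t 4.2 pos [466.46 -20.12  98.12] rot [-3.1413e+00 -1.2000e-03  7.2200e-02] F [  2.2   -0.51 -10.94] M [ 0.   -0.53 -0.01] gap 13.88 q [-0.12  0.24  1.87  0.    1.03  1.38]
```

```bash
python3 -m pendant '[{"claw":0.005,"delta_pos":[0,0,0],"rotation":[0,0,-0.1]},{"claw":0.005,"delta_pos":[0,0,0],"rotation":[0,0,-0.2]},{"claw":0.005,"delta_pos":[0,0,0],"rotation":[0,0,-0.3]},{"claw":0.005,"delta_pos":[0,0,0],"rotation":[0,0,-0.3]}]' 35; python3 st.py
```

```text
clock: 4.7
eef_pos: [466.4, -19.9, 98.1]
eef_rot: [-3.141, -0.001, 0.372]
wrist_force: [3.2, 3.0, -10.5]
finger_gap: 13.9
t 4.7 pos [466.38 -19.86  98.1 ] rot [-3.1411e+00 -1.3000e-03  3.7150e-01] F [  3.2    2.95 -10.53] M [ 0.72 -0.61  0.  ] gap 13.92 q [-0.12  0.24  1.87  0.    1.03  1.08]
```

```bash
python3 -m pendant '[{"claw":0.005,"delta_pos":[0.0004,-0.0002,0],"rotation":[0,0,-0.12]},{"claw":0.005,"delta_pos":[0.0004,-0.0002,0],"rotation":[0,0,-0.24]},{"claw":0.005,"delta_pos":[0.0004,-0.0002,0],"rotation":[0,0,-0.36]},{"claw":0.005,"delta_pos":[0.0004,-0.0002,0],"rotation":[0,0,-0.48]},{"claw":0.005,"delta_pos":[0.0004,-0.0002,0],"rotation":[0,0,-0.6]},{"claw":0.005,"delta_pos":[0.0004,-0.0002,0],"rotation":[0,0,-0.7]},{"claw":0.005,"delta_pos":[0.0004,-0.0002,0],"rotation":[0,0,-0.75]},{"claw":0.005,"delta_pos":[0.0004,-0.0002,0],"rotation":[0,0,-0.75]}]' 35; python3 st.py
```

```text
clock: 5.7
eef_pos: [465.9, -19.1, 97.7]
eef_rot: [-3.14, -0.001, 1.119]
wrist_force: [-2.2, 4.2, -10.6]
finger_gap: 13.6
t 5.7 pos [465.91 -19.14  97.7 ] rot [-3.1399e+00 -1.1000e-03  1.1192e+00] F [ -2.23   4.24 -10.61] M [ 1.17  0.41 -0.03] gap 13.61 q [-0.12  0.24  1.87  0.    1.03  0.33]
```

```bash
python3 -m pendant '[{"claw":0.005,"delta_pos":[0,0,0.001],"rotation":[-0.001,0,0]},{"claw":0.005,"delta_pos":[0,0,0.002],"rotation":[-0.001,0,0]},{"claw":0.005,"delta_pos":[0,0,0.003],"rotation":[-0.001,0,0]},{"claw":0.005,"delta_pos":[0,0,0.0035],"rotation":[-0.001,0,0]},{"claw":0.005,"delta_pos":[0,0,0.0035],"rotation":[-0.001,0,0]}]' 35; python3 st.py
```

```text
clock: 6.32
eef_pos: [465.8, -19.1, 94.2]
eef_rot: [-3.141, -0.001, 1.119]
wrist_force: [-2.3, 4.6, -7.6]
finger_gap: 13.6
t 6.33 pos [465.82 -19.05  94.2 ] rot [-3.1406e+00 -1.1000e-03  1.1189e+00] F [-2.3   4.55 -7.59] M [ 1.1   0.28 -0.03] gap 13.58 q [-0.12  0.25  1.87  0.    1.02  0.33]
```

```bash
python3 -m pendant '[{"claw":0.02,"delta_pos":[0,0,0],"rotation":[0,0,0]},{"claw":0.04,"delta_pos":[0,0,0],"rotation":[0,0,0]},{"claw":0.05,"delta_pos":[0,0,0],"rotation":[0,0,0]},{"claw":0.05,"delta_pos":[0,0,-0.03],"rotation":[0,0,0]},{"claw":0.05,"delta_pos":[0,0,-0.065],"rotation":[0,0,0]},{"claw":0.05,"delta_pos":[0,0,-0.065],"rotation":[0,0,0]}]' 10; python3 st.py 636.6 -67.8 150 -0.715; python3 - <<'E'
from st import *
for n,b in(("top",(140,260,205,325)),("side",(150,240,165,285))):
    im=manip.camera(n)[:,:,::-1];a=im[b[0]:b[1],b[2]:b[3]];cv2.imwrite(f"pics/{n}2.png",cv2.resize(a,(600,600*a.shape[0]//a.shape[1]),interpolation=cv2.INTER_CUBIC))
E
```

```text
clock: 7.08
eef_pos: [467.1, -19.4, 161.5]
eef_rot: [3.138, -0.003, 1.119]
wrist_force: [-0.6, -0.3, 0.2]
finger_gap: 49.9
t 7.08 pos [467.05 -19.36 161.5 ] rot [ 3.1380e+00 -2.5000e-03  1.1189e+00] F [-0.58 -0.29  0.18] M [ 0.02 -0.08 -0.  ] gap 49.88 q [-0.12  0.16  1.8   0.    1.18  0.33]
dpos m [0.0304 0.1736 0.0122] rot [ 3.0000e-04 -5.1000e-03  1.8339e+00]
```

View pics/side2.png

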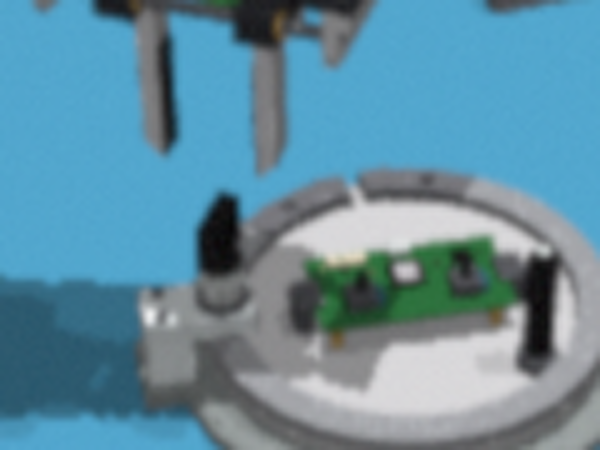

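The knob bar at crop (220,235) is now turned and stays raised in the rest notch. Next is the handle.

```bash
python3 -m pendant '[{"claw":0.05,"delta_pos":[0.003,0.0174,0.001],"rotation":[0,0,0.18]},{"claw":0.05,"delta_pos":[0.006,0.035,0.002],"rotation":[0,0,0.36]},{"claw":0.05,"delta_pos":[0.009,0.052,0.004],"rotation":[0,0,0.54]},{"claw":0.05,"delta_pos":[0.012,0.07,0.005],"rotation":[0,0,0.72]},{"claw":0.05,"delta_pos":[0.015,0.087,0.006],"rotation":[0,0,0.9]},{"claw":0.05,"delta_pos":[0.018,0.104,0.007],"rotation":[0,0,1.08]},{"claw":0.05,"delta_pos":[0.021,0.122,0.008],"rotation":[0,0,1.26]},{"claw":0.05,"delta_pos":[0.024,0.139,0.009],"rotation":[0,0,1.44]},{"claw":0.05,"delta_pos":[0.027,0.156,0.011],"rotation":[0,0,1.63]},{"claw":0.05,"delta_pos":[0.0304,0.1736,0.012],"rotation":[0,-0.005,1.81]}]' 10; python3 st.py 636.6 -67.8 80 -0.715
```

```text
clock: 8.43
eef_pos: [635.2, -67.8, 144.9]
eef_rot: [3.138, 0.006, -0.697]
wrist_force: [-0.5, -0.2, -0.1]
finger_gap: 49.9
t 8.43 pos [635.15 -67.8  144.87] rot [ 3.1376  0.0058 -0.6973] F [-0.47 -0.2  -0.08] M [0.09 0.08 0.01] gap 49.94 q [-0.16  0.55  1.31 -0.    1.29  2.1 ]
dpos m [ 0.0015 -0.0012  0.0649] rot [0.004  0.0057 0.0177]
```

```bash
python3 -m pendant '[{"claw":0.05,"delta_pos":[0.0015,-0.0012,0],"rotation":[0.004,0.006,0.018]},{"claw":0.05,"delta_pos":[0.0015,-0.0012,0.03],"rotation":[0.004,0.006,0.018]},{"claw":0.05,"delta_pos":[0.0015,-0.0012,0.055],"rotation":[0.004,0.006,0.018]},{"claw":0.05,"delta_pos":[0.0015,-0.0012,0.064],"rotation":[0.004,0.006,0.018]},{"claw":0.05,"delta_pos":[0.0015,-0.0012,0.064],"rotation":[0.004,0.006,0.018]}]' 5; python3 st.py; python3 - <<'E'
from st import *
for n,b in(("top",(140,260,205,325)),("side",(150,240,205,325))):
    im=manip.camera(n)[:,:,::-1];a=im[b[0]:b[1],b[2]:b[3]];cv2.imwrite(f"pics/{n}3.png",cv2.resize(a,(600,600*a.shape[0]//a.shape[1]),interpolation=cv2.INTER_CUBIC))
E
```

```text
clock: 9.05
eef_pos: [636.3, -67.7, 80.6]
eef_rot: [3.141, 0.0, -0.714]
wrist_force: [0.3, -0.9, -0.3]
finger_gap: 50.1
t 9.05 pos [636.26 -67.68  80.64] rot [ 3.1412e+00  4.0000e-04 -7.1370e-01] F [ 0.29 -0.89 -0.28] M [ 0.06 -0.02  0.03] gap 50.11 q [-0.16  0.62  1.37 -0.    1.16  2.12]
```

View pics/side3.png

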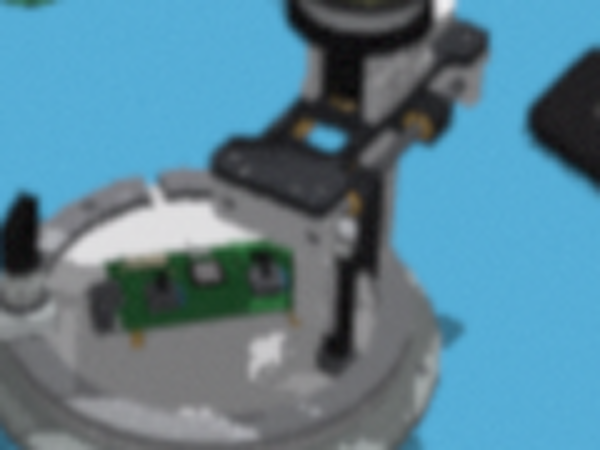

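The handle at crop (345,290) stands between the fingers. I'll close on it.

```bash
python3 -m pendant '[{"claw":0.03,"delta_pos":[0,0,0],"rotation":[0,0,0]},{"claw":0.022,"delta_pos":[0,0,0],"rotation":[0,0,0]},{"claw":0.015,"delta_pos":[0,0,0],"rotation":[0,0,0]},{"claw":0.01,"delta_pos":[0,0,0],"rotation":[0,0,0]},{"claw":0.01,"delta_pos":[0,0,0],"rotation":[0,0,0]}]' 8; python3 st.py
```

```text
clock: 9.78
eef_pos: [637.0, -67.9, 82.0]
eef_rot: [-3.141, -0.001, -0.714]
wrist_force: [-0.2, -0.8, -0.2]
finger_gap: 17.5
t 9.78 pos [636.96 -67.89  81.98] rot [-3.1409e+00 -1.5000e-03 -7.1440e-01] F [-0.16 -0.82 -0.2 ] M [ 0.02  0.17 -0.  ] gap 17.53 q [-0.16  0.61  1.36 -0.    1.16  2.12]
```

```bash
python3 -m pendant '[{"claw":0.01,"delta_pos":[-0.0002,-0.0051,0],"rotation":[0,0,-0.06]},{"claw":0.01,"delta_pos":[-0.0006,-0.0102,0],"rotation":[0,0,-0.12]},{"claw":0.01,"delta_pos":[-0.0014,-0.0152,0],"rotation":[0,0,-0.18]},{"claw":0.01,"delta_pos":[-0.0024,-0.0202,0],"rotation":[0,0,-0.24]},{"claw":0.01,"delta_pos":[-0.0038,-0.0251,0],"rotation":[0,0,-0.3]},{"claw":0.01,"delta_pos":[-0.0038,-0.0251,0],"rotation":[0,0,-0.3]}]' 15; python3 st.py
```

```text
clock: 10.52
eef_pos: [650.6, -46.1, 82.0]
eef_rot: [-3.141, -0.002, -0.414]
wrist_force: [-0.7, 2.8, 2.2]
finger_gap: 17.3
t 10.53 pos [650.63 -46.05  82.  ] rot [-3.141e+00 -1.600e-03 -4.144e-01] F [-0.68  2.82  2.18] M [ 0.55  0.06 -0.01] gap 17.26 q [-0.13  0.64  1.32  0.    1.18  1.86]
```

```bash
python3 -m pendant '[{"claw":0.01,"delta_pos":[-0.0003,-0.0076,0],"rotation":[0,0,-0.09]},{"claw":0.01,"delta_pos":[-0.0014,-0.0152,0],"rotation":[0,0,-0.18]},{"claw":0.01,"delta_pos":[-0.0031,-0.0227,0],"rotation":[0,0,-0.27]},{"claw":0.01,"delta_pos":[-0.0055,-0.0299,0],"rotation":[0,0,-0.36]},{"claw":0.01,"delta_pos":[-0.0085,-0.037,0],"rotation":[0,0,-0.45]},{"claw":0.01,"delta_pos":[-0.0121,-0.0437,0],"rotation":[0,0,-0.54]},{"claw":0.01,"delta_pos":[-0.0163,-0.0501,0],"rotation":[0,0,-0.63]},{"claw":0.01,"delta_pos":[-0.0211,-0.056,0],"rotation":[0,0,-0.72]},{"claw":0.01,"delta_pos":[-0.0264,-0.0616,0],"rotation":[0,0,-0.81]},{"claw":0.01,"delta_pos":[-0.0264,-0.0616,0],"rotation":[0,0,-0.81]}]' 15; python3 st.py
python3 - <<'E'
from st import *
for n,b in(("top",(140,260,205,325)),("side",(150,240,185,305))):
    im=manip.camera(n)[:,:,::-1];a=im[b[0]:b[1],b[2]:b[3]];cv2.imwrite(f"pics/{n}4.png",cv2.resize(a,(600,600*a.shape[0]//a.shape[1]),interpolation=cv2.INTER_CUBIC))
E
```

```text
clock: 11.78
eef_pos: [651.0, 21.3, 82.0]
eef_rot: [3.141, -0.001, 0.394]
wrist_force: [-3.2, 1.8, 1.7]
finger_gap: 17.5
t 11.78 pos [650.99  21.29  82.  ] rot [ 3.1415e+00 -1.2000e-03  3.9420e-01] F [-3.24  1.82  1.68] M [0.35 0.54 0.  ] gap 17.51 q [-0.02  0.64  1.33  0.    1.18  1.15]
```

View pics/side4.png

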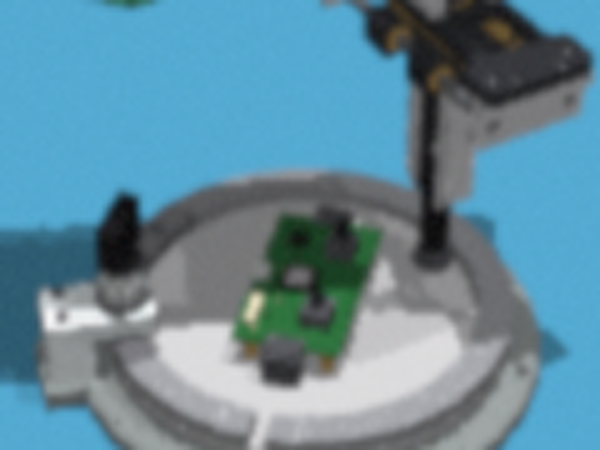

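The white gap at crop (262,430) is the first notch, carried round with the table. The turn so far is about 1.11 rad. I'll go on to about 1.36, short of the second notch.

```bash
python3 -m pendant '[{"claw":0.01,"delta_pos":[-0.0002,-0.006,0],"rotation":[0,0,-0.07]},{"claw":0.01,"delta_pos":[-0.0008,-0.0119,0],"rotation":[0,0,-0.14]},{"claw":0.01,"delta_pos":[-0.0019,-0.0177,0],"rotation":[0,0,-0.21]},{"claw":0.01,"delta_pos":[-0.0027,-0.0212,0],"rotation":[0,0,-0.25]},{"claw":0.01,"delta_pos":[-0.0027,-0.0212,0],"rotation":[0,0,-0.25]}]' 15; python3 st.py
python3 -m pendant '[{"claw":0.03,"delta_pos":[0,0,0],"rotation":[0,0,0]},{"claw":0.05,"delta_pos":[0,0,0],"rotation":[0,0,0]},{"claw":0.05,"delta_pos":[0,0,0],"rotation":[0,0,0]},{"claw":0.05,"delta_pos":[0,0,-0.04],"rotation":[0,0,0]},{"claw":0.05,"delta_pos":[0,0,-0.08],"rotation":[0,0,0]},{"claw":0.05,"delta_pos":[0,0,-0.08],"rotation":[0,0,0]}]' 15
python3 st.py 466.0 -19.4 165 1.119
python3 - <<'E'
from st import *
for n,b in(("top",(140,260,205,325)),("side",(170,260,185,305))):
    im=manip.camera(n)[:,:,::-1];cv2.imwrite(f"pics/{n}5f.png",im);a=im[b[0]:b[1],b[2]:b[3]];cv2.imwrite(f"pics/{n}5.png",cv2.resize(a,(600,600*a.shape[0]//a.shape[1]),interpolation=cv2.INTER_CUBIC))
E
```

```text
clock: 12.5
eef_pos: [640.5, 39.6, 82.0]
eef_rot: [3.141, -0.001, 0.641]
wrist_force: [-0.4, 0.0, 1.6]
finger_gap: 17.8
t 12.5 pos [640.49  39.55  82.01] rot [ 3.1412e+00 -1.2000e-03  6.4150e-01] F [-0.41  0.04  1.65] M [-0.04  0.1  -0.02] gap 17.78 q [0.   0.62 1.36 0.   1.16 0.93]
clock: 13.25
eef_pos: [641.7, 39.6, 165.4]
eef_rot: [3.138, -0.006, 0.641]
wrist_force: [0.8, 0.3, 0.1]
finger_gap: 50.3
t 13.25 pos [641.65  39.55 165.45] rot [ 3.1379 -0.0057  0.6413] F [0.82 0.28 0.06] M [-0.04  0.03 -0.01] gap 50.31 q [0.   0.54 1.28 0.   1.31 0.93]
dpos m [-0.176  -0.0578 -0.0008] rot [ 0.005  -0.0048 -0.4777]
```

View pics/side5.png

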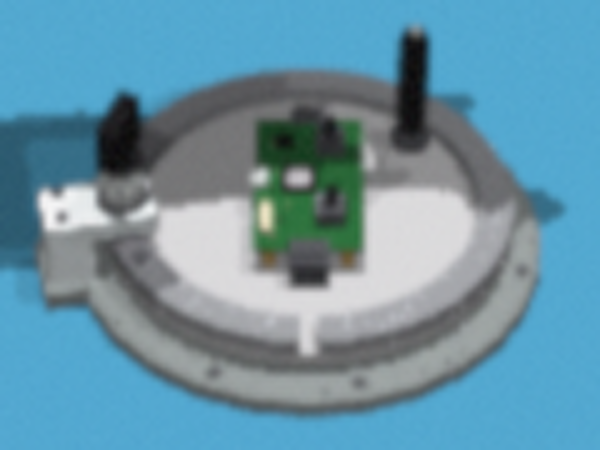

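View pics/top5.png

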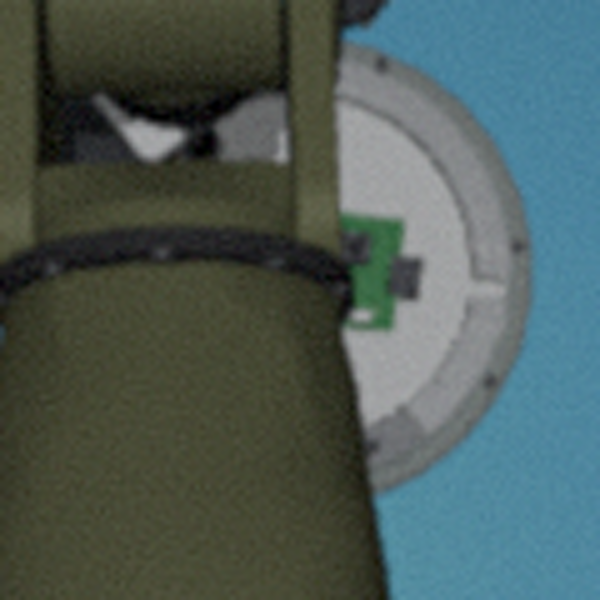

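```bash
python3 - <<'E'
from h import *
tc=lambda u,v:(205+(u+.5)/5-.5,140+(v+.5)/5-.5)
P=np.array([[636.96,-67.89],[650.63,-46.05],[650.99,21.29],[640.49,39.55]])
A=np.c_[2*P,np.ones(4)];s=np.linalg.lstsq(A,(P**2).sum(1),rcond=None)[0];c=s[:2];print("centre",c,"r",np.sqrt(s[2]+c@c))
print("tool centre fit; radius to knob",np.hypot(*(c-[466.2,-19.5])))
a=np.unwrap(np.arctan2(*(P-c).T[::-1]));print("angles",a-a[0])
for C in(c,np.array([571.5,-10.8])):
  def ang(u,v):
    q=back("top",[tc(u,v)],39)[0,:2]-C;return np.arctan2(q[1],q[0]),np.hypot(*q)
  kn=np.arctan2(*(np.array([466.1,-18.0])-[572.7,-10.8])[::-1])
  for k,uv in dict(scr1=(107,222),notch=(107,303),scr2=(137,378),seg2end=(165,415),scr2_now=(373,445),notch1_now=(487,289)).items():
    x,r=ang(*uv);print(k,round(np.degrees(x),1),round(r,1))
  print("knob dir",np.degrees(kn))
E
```

```text
centre [571.94782822 -11.97102179] r 85.74989942654652
tool centre fit; radius to knob 106.01551153107678
angles [0.         0.30161638 1.10865491 1.35491463]
scr1 75.9 108.0
notch 99.9 107.2
scr2 123.7 108.1
seg2end 137.0 110.2
scr2_now -159.1 107.1
notch1_now -98.9 105.1
knob dir -176.13598488990044
scr1 75.5 107.0
notch 99.8 106.0
scr2 123.9 106.9
seg2end 137.3 109.0
scr2_now -158.4 107.1
notch1_now -98.5 106.2
knob dir -176.13598488990044
```

The screw and notch bearings agree: the table is at 1.353 rad and the second notch should come under the pin at about 1.466 rad. Back to the knob.

```bash
python3 -m pendant '[{"claw":0.05,"delta_pos":[-0.055,-0.018,0],"rotation":[0,0,-0.14]},{"claw":0.05,"delta_pos":[-0.11,-0.036,0],"rotation":[0,0,-0.28]},{"claw":0.05,"delta_pos":[-0.16,-0.052,0],"rotation":[0.005,-0.005,-0.42]},{"claw":0.05,"delta_pos":[-0.176,-0.0578,0],"rotation":[0.005,-0.005,-0.478]},{"claw":0.05,"delta_pos":[-0.176,-0.0578,0],"rotation":[0.005,-0.005,-0.478]}]' 5; python3 st.py 466.1 -19.3 94.2 1.119
```

```text
clock: 13.98
eef_pos: [463.8, -19.6, 160.9]
eef_rot: [-3.135, 0.003, 1.118]
wrist_force: [0.2, 0.2, -0.9]
finger_gap: 49.9
t 13.97 pos [463.85 -19.65 160.85] rot [-3.1352  0.0032  1.1181] F [ 0.22  0.16 -0.86] M [-0.04 -0.07  0.02] gap 49.88 q [-0.12  0.16  1.8  -0.    1.19  0.33]
dpos m [0.0015 0.0023 0.0666] rot [-0.0064  0.0032 -0.001 ]
```

```bash
python3 -m pendant '[{"claw":0.05,"delta_pos":[0.0015,0.0023,0.0],"rotation":[-0.006,0.003,-0.001]},{"claw":0.05,"delta_pos":[0.0015,0.0023,0.035],"rotation":[-0.006,0.003,-0.001]},{"claw":0.05,"delta_pos":[0.0015,0.0023,0.06],"rotation":[-0.006,0.003,-0.001]},{"claw":0.05,"delta_pos":[0.0015,0.0023,0.066],"rotation":[-0.006,0.003,-0.001]},{"claw":0.05,"delta_pos":[0.0015,0.0023,0.066],"rotation":[-0.006,0.003,-0.001]}]' 5; python3 st.py  466.1 -19.3 94.2 1.119
```

```text
clock: 14.6
eef_pos: [466.5, -19.2, 94.9]
eef_rot: [-3.141, 0.0, 1.119]
wrist_force: [0.0, -0.5, 1.0]
finger_gap: 50.1
t 14.6 pos [466.54 -19.16  94.91] rot [-3.1409e+00  2.0000e-04  1.1189e+00] F [ 0.03 -0.47  0.96] M [-0.09 -0.06  0.02] gap 50.12 q [-0.12  0.25  1.87 -0.    1.03  0.33]
dpos m [-0.0003 -0.0003  0.0007] rot [-0.0006  0.0002 -0.0001]
```

```bash
python3 -m pendant '[{"claw":0.03,"delta_pos":[-0.0003,-0.0003,0.0005],"rotation":[0,0,0]},{"claw":0.018,"delta_pos":[-0.0003,-0.0003,0.0005],"rotation":[0,0,0]},{"claw":0.01,"delta_pos":[-0.0003,-0.0003,0.0005],"rotation":[0,0,0]},{"claw":0.005,"delta_pos":[-0.0003,-0.0003,0.0005],"rotation":[0,0,0]},{"claw":0.005,"delta_pos":[-0.0003,-0.0003,0.0005],"rotation":[0,0,0]}]' 5; python3 st.py
```

```text
clock: 15.22
eef_pos: [465.8, -19.1, 94.5]
eef_rot: [-3.14, 0.0, 1.119]
wrist_force: [-5.2, 2.8, 4.6]
finger_gap: 13.8
t 15.22 pos [465.77 -19.11  94.52] rot [-3.1400e+00  3.0000e-04  1.1189e+00] F [-5.22  2.82  4.6 ] M [0.45 0.87 0.03] gap 13.8 q [-0.12  0.25  1.87  0.    1.03  0.33]
```

```bash
python3 -m pendant '[{"claw":0.005,"delta_pos":[0,-0.0005,0],"rotation":[0,0,0]},{"claw":0.005,"delta_pos":[0,-0.0005,0],"rotation":[0,0,0]}]' 5; python3 st.py;  python3 -m pendant '[{"claw":0.005,"delta_pos":[0,0,0],"rotation":[0,0,0]},{"claw":0.005,"delta_pos":[0,0,0],"rotation":[0,0,0]},{"claw":0.005,"delta_pos":[0,0,0],"rotation":[0,0,0]}]' 35; python3 st.py
```

```text
clock: 15.48
eef_pos: [465.6, -19.0, 94.6]
eef_rot: [-3.141, 0.0, 1.119]
wrist_force: [1.2, -1.1, 0.4]
finger_gap: 13.9
t 15.47 pos [465.63 -19.01  94.64] rot [-3.1408e+00  1.0000e-04  1.1189e+00] F [ 1.17 -1.15  0.35] M [-0.27 -0.32 -0.04] gap 13.91 q [-0.12  0.25  1.87  0.    1.03  0.33]
clock: 15.85
eef_pos: [465.7, -19.0, 94.6]
eef_rot: [-3.141, 0.0, 1.119]
wrist_force: [0.6, -0.3, 0.9]
finger_gap: 13.4
t 15.85 pos [465.66 -19.04  94.63] rot [-3.1409e+00  2.0000e-04  1.1189e+00] F [ 0.59 -0.31  0.88] M [-0.11 -0.16  0.01] gap 13.39 q [-0.12  0.25  1.87  0.    1.03  0.33]
```

```bash
python3 -m pendant '[{"claw":0.005,"delta_pos":[0,0,-0.002],"rotation":[0,0,0]},{"claw":0.005,"delta_pos":[0,0,-0.004],"rotation":[0,0,0]},{"claw":0.005,"delta_pos":[0,0,-0.004],"rotation":[0,0,0]}]' 35; python3 st.py
```

```text
clock: 16.23
eef_pos: [465.5, -19.0, 98.4]
eef_rot: [-3.14, 0.0, 1.119]
wrist_force: [3.5, -0.3, -9.5]
finger_gap: 13.7
t 16.23 pos [465.49 -19.01  98.43] rot [-3.1404e+00  3.0000e-04  1.1189e+00] F [ 3.52 -0.32 -9.45] M [-0.15 -0.76 -0.  ] gap 13.71 q [-0.12  0.24  1.87  0.    1.03  0.33]
```

```bash
python3 -m pendant '[{"claw":0.005,"delta_pos":[0,0.0002,-0.0002],"rotation":[0,0,0.15]},{"claw":0.005,"delta_pos":[-0.0001,0.0004,-0.0002],"rotation":[0,0,0.3]},{"claw":0.005,"delta_pos":[-0.0001,0.0005,-0.0002],"rotation":[0,0,0.45]},{"claw":0.005,"delta_pos":[-0.0002,0.0006,-0.0002],"rotation":[0,0,0.6]},{"claw":0.005,"delta_pos":[-0.0003,0.0008,-0.0002],"rotation":[0,0,0.75]},{"claw":0.005,"delta_pos":[-0.0004,0.0009,-0.0002],"rotation":[0,0,0.9]},{"claw":0.005,"delta_pos":[-0.0006,0.001,-0.0002],"rotation":[0,0,1.0]},{"claw":0.005,"delta_pos":[-0.0006,0.001,-0.0002],"rotation":[0,0,1.045]},{"claw":0.005,"delta_pos":[-0.0006,0.001,-0.0002],"rotation":[0,0,1.045]}]' 35; python3 st.py
```

```text
clock: 17.35
eef_pos: [466.1, -20.1, 98.5]
eef_rot: [-3.141, 0.001, 0.074]
wrist_force: [3.9, -0.6, -11.3]
finger_gap: 13.9
t 17.35 pos [466.09 -20.05  98.45] rot [-3.1414e+00  1.3000e-03  7.4200e-02] F [  3.86  -0.55 -11.28] M [-0.31 -0.89  0.01] gap 13.93 q [-0.12  0.24  1.87 -0.    1.04  1.38]
```

```bash
python3 -m pendant '[{"claw":0.005,"delta_pos":[0.0003,0,0.0015],"rotation":[0,0,0]},{"claw":0.005,"delta_pos":[0.0003,0,0.003],"rotation":[0,0,0]},{"claw":0.005,"delta_pos":[0.0003,0,0.0045],"rotation":[0,0,0]},{"claw":0.005,"delta_pos":[0.0003,0,0.0055],"rotation":[0,0,0]},{"claw":0.005,"delta_pos":[0.0003,0,0.0055],"rotation":[0,0,0]}]' 35; python3 st.py
```

```text
clock: 17.98
eef_pos: [466.4, -20.1, 93.0]
eef_rot: [-3.141, 0.001, 0.074]
wrist_force: [0.4, -2.4, -4.5]
finger_gap: 14.0
t 17.98 pos [466.39 -20.06  93.01] rot [-3.1414e+00  1.3000e-03  7.4300e-02] F [ 0.43 -2.39 -4.47] M [-0.4  -0.13  0.06] gap 13.97 q [-0.12  0.25  1.87 -0.    1.02  1.38]
```

```bash
python3 -m pendant '[{"claw":0.005,"delta_pos":[0,0,0.0004],"rotation":[0,0,0]},{"claw":0.005,"delta_pos":[0,0,0.0004],"rotation":[0,0,0]}]' 35; python3 st.py; python3 -m pendant '[{"claw":0.02,"delta_pos":[0,0,0],"rotation":[0,0,0]},{"claw":0.04,"delta_pos":[0,0,0],"rotation":[0,0,0]},{"claw":0.05,"delta_pos":[0,0,0],"rotation":[0,0,0]},{"claw":0.05,"delta_pos":[0,0,-0.035],"rotation":[0,0,0]},{"claw":0.05,"delta_pos":[0,0,-0.065],"rotation":[0,0,0]},{"claw":0.05,"delta_pos":[0,0,-0.065],"rotation":[0,0,0]}]' 10;  python3 st.py 640.5 39.55 155 0.6415; python3 - <<'E'
from st import *
im=manip.camera("side")[:,:,::-1];a=im[160:250,165:285];cv2.imwrite("pics/side6.png",cv2.resize(a,(800,600),interpolation=cv2.INTER_CUBIC))
E
```

```text
clock: 18.23
eef_pos: [466.5, -20.1, 92.9]
eef_rot: [-3.142, 0.001, 0.074]
wrist_force: [-1.6, -1.6, 0.5]
finger_gap: 13.9
t 18.23 pos [466.46 -20.1   92.86] rot [-3.1415e+00  1.0000e-03  7.4300e-02] F [-1.62 -1.58  0.49] M [-0.34  0.13  0.02] gap 13.94 q [-0.12  0.25  1.87 -0.    1.02  1.38]
clock: 18.98
eef_pos: [467.4, -20.1, 159.6]
eef_rot: [3.141, -0.003, 0.074]
wrist_force: [-0.7, 0.7, 0.0]
finger_gap: 50.3
t 18.98 pos [467.44 -20.12 159.63] rot [ 3.141e+00 -2.600e-03  7.440e-02] F [-0.74  0.73  0.04] M [ 0.03  0.01 -0.02] gap 50.28 q [-0.12  0.16  1.8  -0.    1.17  1.38]
dpos m [ 0.177  -0.0467  0.0051] rot [ 0.0013 -0.0024 -0.5671]
```

View pics/side6.png

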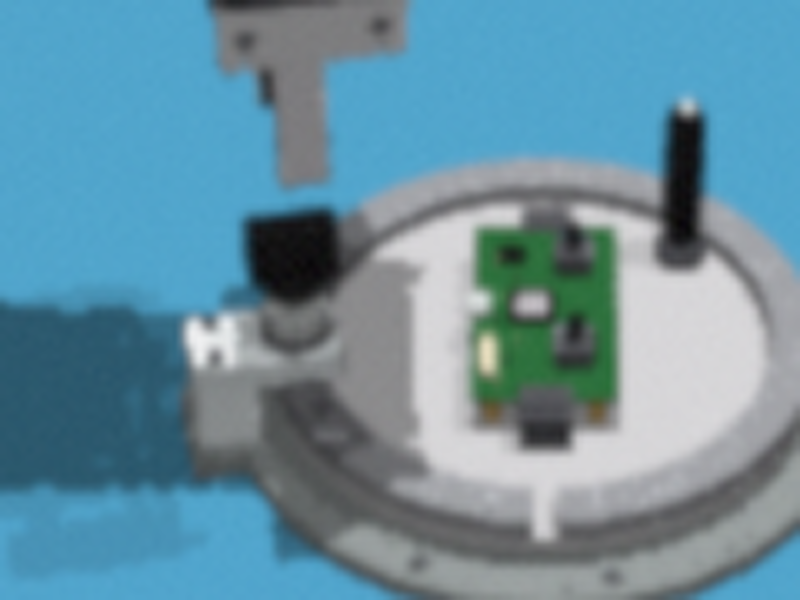

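The bar is turned back, at crop (292,250), and the pin is riding on the ring: the force fell to zero at a lift of about 6 mm. Now the handle again.

```bash
python3 -m pendant '[{"claw":0.05,"delta_pos":[0.044,-0.012,0.001],"rotation":[0,0,-0.15]},{"claw":0.05,"delta_pos":[0.088,-0.023,0.002],"rotation":[0,0,-0.3]},{"claw":0.05,"delta_pos":[0.133,-0.035,0.003],"rotation":[0,0,-0.45]},{"claw":0.05,"delta_pos":[0.177,-0.0467,0.005],"rotation":[0.001,-0.002,-0.567]},{"claw":0.05,"delta_pos":[0.177,-0.0467,0.005],"rotation":[0.001,-0.002,-0.567]},{"claw":0.05,"delta_pos":[0.177,-0.0467,0.005],"rotation":[0.001,-0.002,-0.567]}]' 5; python3 st.py 640.4 39.5 81 0.6415
```

```text
clock: 19.77
eef_pos: [639.0, 39.5, 151.8]
eef_rot: [-3.139, 0.003, 0.64]
wrist_force: [1.1, 0.5, 0.1]
finger_gap: 50.3
t 19.77 pos [638.97  39.51 151.8 ] rot [-3.1391  0.0032  0.6403] F [1.07 0.5  0.07] M [-0.05 -0.01 -0.02] gap 50.35 q [0.   0.55 1.3  0.   1.3  0.93]
dpos m [0.0014 0.001  0.0708] rot [-0.0025  0.0032 -0.0012]
```

```bash
python3 -m pendant '[{"claw":0.05,"delta_pos":[0.0014,0.001,0.01],"rotation":[-0.0025,0.003,-0.001]},{"claw":0.05,"delta_pos":[0.0014,0.001,0.04],"rotation":[-0.0025,0.003,-0.001]},{"claw":0.05,"delta_pos":[0.0014,0.001,0.065],"rotation":[-0.0025,0.003,-0.001]},{"claw":0.05,"delta_pos":[0.0014,0.001,0.07],"rotation":[-0.0025,0.003,-0.001]},{"claw":0.03,"delta_pos":[0.0014,0.001,0.07],"rotation":[-0.0025,0.003,-0.001]},{"claw":0.02,"delta_pos":[0.0014,0.001,0.07],"rotation":[-0.0025,0.003,-0.001]},{"claw":0.012,"delta_pos":[0.0014,0.001,0.07],"rotation":[-0.0025,0.003,-0.001]},{"claw":0.01,"delta_pos":[0.0014,0.001,0.07],"rotation":[-0.0025,0.003,-0.001]},{"claw":0.01,"delta_pos":[0.0014,0.001,0.07],"rotation":[-0.0025,0.003,-0.001]}]' 8; python3 st.py
```

```text
clock: 20.9
eef_pos: [640.6, 39.6, 82.3]
eef_rot: [3.141, -0.0, 0.641]
wrist_force: [-0.8, 0.7, 4.3]
finger_gap: 17.7
t 20.9 pos [640.59  39.6   82.31] rot [ 3.1412e+00 -4.0000e-04  6.4140e-01] F [-0.84  0.69  4.33] M [0.09 0.22 0.03] gap 17.72 q [ 0.    0.62  1.36 -0.    1.16  0.93]
```

```bash
python3 -m pendant '[{"claw":0.01,"delta_pos":[0,-0.0013,0],"rotation":[0,0,-0.015]},{"claw":0.01,"delta_pos":[0,-0.0025,0],"rotation":[0,0,-0.03]},{"claw":0.01,"delta_pos":[-0.0001,-0.0038,0],"rotation":[0,0,-0.045]},{"claw":0.01,"delta_pos":[-0.0001,-0.0038,0],"rotation":[0,0,-0.045]}]' 15; python3 st.py
```

```text
clock: 21.4
eef_pos: [638.5, 42.3, 82.4]
eef_rot: [3.14, -0.001, 0.687]
wrist_force: [2.6, -2.2, 1.3]
finger_gap: 17.7
t 21.4 pos [638.51  42.26  82.4 ] rot [ 3.1403e+00 -7.0000e-04  6.8680e-01] F [ 2.56 -2.16  1.26] M [-0.5  -0.46 -0.  ] gap 17.67 q [ 0.01  0.61  1.37 -0.    1.16  0.89]
```

```bash
python3 -m pendant '[{"claw":0.01,"delta_pos":[0,-0.0012,0],"rotation":[0,0,-0.013]},{"claw":0.01,"delta_pos":[0,-0.0024,0],"rotation":[0,0,-0.026]},{"claw":0.01,"delta_pos":[0,-0.0024,0],"rotation":[0,0,-0.026]}]' 15; python3 st.py; python3 -m pendant '[{"claw":0.01,"delta_pos":[0,-0.001,0],"rotation":[0,0,-0.01]},{"claw":0.01,"delta_pos":[0,-0.001,0],"rotation":[0,0,-0.01]}]' 15; python3 st.py
```

```text
clock: 21.78
eef_pos: [637.1, 43.9, 82.4]
eef_rot: [3.14, -0.001, 0.713]
wrist_force: [3.5, -3.1, -0.3]
finger_gap: 17.6
t 21.77 pos [637.11  43.91  82.37] rot [ 3.1399e+00 -8.0000e-04  7.1310e-01] F [ 3.46 -3.14 -0.26] M [-0.54 -0.55 -0.  ] gap 17.57 q [ 0.01  0.61  1.37 -0.    1.16  0.87]
clock: 22.02
eef_pos: [636.5, 44.6, 82.4]
eef_rot: [3.14, -0.001, 0.723]
wrist_force: [2.6, -2.7, 0.4]
finger_gap: 17.7
t 22.02 pos [636.5   44.64  82.38] rot [ 3.1398e+00 -8.0000e-04  7.2330e-01] F [ 2.63 -2.73  0.42] M [-0.46 -0.49  0.04] gap 17.68 q [ 0.01  0.61  1.37 -0.    1.16  0.86]
```

```bash
for i in 1; do python3 -m pendant '[{"claw":0.01,"delta_pos":[0,-0.001,0],"rotation":[0,0,-0.01]},{"claw":0.01,"delta_pos":[0,-0.001,0],"rotation":[0,0,-0.01]}]' 15; done; python3 st.py; python3 -m pendant '[{"claw":0.01,"delta_pos":[0,-0.001,0],"rotation":[0,0,-0.01]},{"claw":0.01,"delta_pos":[0,-0.001,0],"rotation":[0,0,-0.01]}]' 15; python3 st.py
```

```text
clock: 22.28
eef_pos: [635.3, 46.0, 82.4]
eef_rot: [3.141, -0.0, 0.734]
wrist_force: [-2.2, 1.2, 2.8]
finger_gap: 17.3
t 22.27 pos [635.34  45.96  82.35] rot [ 3.1411e+00 -4.0000e-04  7.3380e-01] F [-2.16  1.16  2.83] M [0.23 0.38 0.04] gap 17.32 q [ 0.01  0.61  1.38 -0.    1.16  0.85]
clock: 22.52
eef_pos: [634.2, 47.2, 82.4]
eef_rot: [-3.141, -0.0, 0.744]
wrist_force: [-5.2, 2.0, 3.8]
finger_gap: 18.0
t 22.52 pos [634.24  47.19  82.36] rot [-3.141  -0.      0.7443] F [-5.22  2.02  3.75] M [0.47 0.81 0.05] gap 17.97 q [0.02 0.61 1.38 0.   1.16 0.84]
```

The resistance reversed at about 1.46 to 1.47 rad, with the table pulling ahead, so the pin is probably dropping in. I'll relax and look.

```bash
python3 -m pendant '[{"claw":0.01,"delta_pos":[0,0,0],"rotation":[0,0,0]},{"claw":0.01,"delta_pos":[0,0,0],"rotation":[0,0,0]}]' 5; python3 - <<'E'
from st import *
show()
im=manip.camera("side")[:,:,::-1];a=im[160:250,165:285];cv2.imwrite("pics/side7.png",cv2.resize(a,(800,600),interpolation=cv2.INTER_CUBIC))
E
```

```text
clock: 22.78
eef_pos: [634.1, 47.3, 82.3]
eef_rot: [-3.141, 0.0, 0.744]
wrist_force: [-3.5, 2.3, 2.9]
finger_gap: 17.7
t 22.77 pos [634.11  47.34  82.32] rot [-3.1405e+00  1.0000e-04  7.4430e-01] F [-3.46  2.3   2.94] M [ 0.34  0.54 -0.01] gap 17.69 q [0.02 0.61 1.38 0.   1.16 0.84]
```

View pics/side7.png

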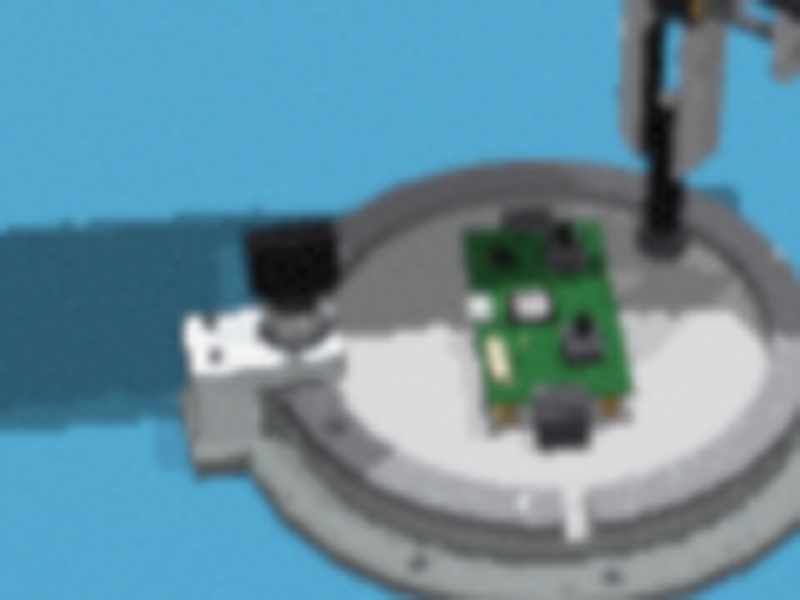

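The knob's top-left corner is now at crop (247,228). The home position in the first picture corresponds to (246,229), so the pin has dropped. I'll release, retreat and compare precisely.

```bash
python3 -m pendant '[{"claw":0.03,"delta_pos":[0,0,0],"rotation":[0,0,0]},{"claw":0.05,"delta_pos":[0,0,0],"rotation":[0,0,0]},{"claw":0.05,"delta_pos":[0,0,0],"rotation":[0,0,0]},{"claw":0.05,"delta_pos":[0,0,-0.04],"rotation":[0,0,0]},{"claw":0.05,"delta_pos":[0,0,-0.1],"rotation":[0,0,0]},{"claw":0.05,"delta_pos":[0,0,-0.14],"rotation":[0,0,0]},{"claw":0.05,"delta_pos":[0,0,-0.14],"rotation":[0,0,0]}]' 5; python3 - <<'E'
from st import *
show()
im=manip.camera("side")[:,:,::-1];cv2.imwrite("pics/side8f.png",im);a=im[160:250,165:305];cv2.imwrite("pics/side8.png",cv2.resize(a,(800,514),interpolation=cv2.INTER_CUBIC))
g0=cv2.cvtColor(cv2.imread("pics/side0.png"),6).astype(np.float32);g1=cv2.cvtColor(np.ascontiguousarray(im),6).astype(np.float32)
for nm,(r0,r1,c0,c1) in dict(knob=(188,208,200,218),knobtop=(188,203,196,214),bracket=(205,232,190,207)).items():
    T=g0[r0:r1,c0:c1];T=cv2.resize(T,None,fx=8,fy=8,interpolation=2);S=cv2.resize(g1[r0-8:r1+8,c0-8:c1+8],None,fx=8,fy=8,interpolation=2)
    r=cv2.matchTemplate(S,T,cv2.TM_CCOEFF_NORMED);_,m,_,l=cv2.minMaxLoc(r);print(nm,"shift px",(l[0]-64)/8,(l[1]-64)/8,"score",round(m,3))
E
```

```text
clock: 23.7
eef_pos: [635.3, 47.2, 225.9]
eef_rot: [3.139, -0.004, 0.744]
wrist_force: [0.4, 0.7, -1.0]
finger_gap: 50.1
t 23.7 pos [635.3   47.24 225.92] rot [ 3.1385 -0.0044  0.7442] F [ 0.39  0.72 -0.96] M [-0.02 -0.09 -0.01] gap 50.09 q [0.02 0.48 1.22 0.   1.43 0.84]
knob shift px 0.0 -0.25 score 0.921
knobtop shift px -0.75 -0.5 score 0.902
bracket shift px 0.25 0.25 score 0.925
```

View pics/side8.png

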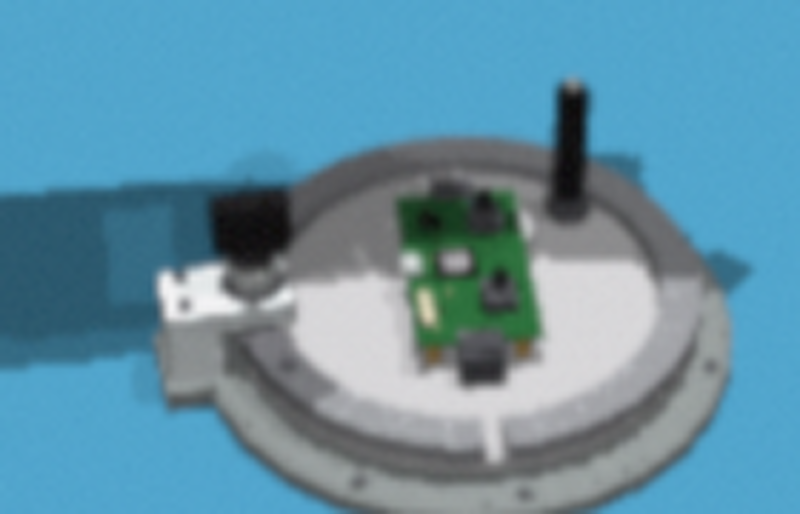

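The shadow is blurring that comparison. I'll move the arm clear so the lighting matches the first picture, then compare again with averaged frames.

```bash
python3 -m pendant '[{"claw":0.05,"delta_pos":[-0.5116,0.209,0],"rotation":[0,0,0]},{"claw":0.05,"delta_pos":[-0.5116,0.209,0],"rotation":[0,0,0]},{"claw":0.05,"delta_pos":[-0.5116,0.209,0],"rotation":[0,0,0]},{"claw":0.05,"delta_pos":[-0.5116,0.209,0],"rotation":[0,0,0]},{"claw":0.05,"delta_pos":[-0.5116,0.209,0],"rotation":[0,0,0]},{"claw":0.05,"delta_pos":[-0.5116,0.209,0],"rotation":[0,0,0]},{"claw":0.05,"delta_pos":[-0.5116,0.209,0],"rotation":[0,0,0]},{"claw":0.05,"delta_pos":[-0.5116,0.209,0],"rotation":[0,0,0]},{"claw":0.05,"delta_pos":[-0.5116,0.209,0],"rotation":[0,0,0]},{"claw":0.05,"delta_pos":[-0.5116,0.209,0],"rotation":[0,0,0]}]' 5; python3 - <<'E'
from st import *
show()
im=np.mean([manip.camera("side")[:,:,::-1].astype(np.float32) for _ in range(6)],0);cv2.imwrite("pics/side9f.png",im);a=im[170:260,185:305];cv2.imwrite("pics/side9.png",cv2.resize(a,(800,600),interpolation=cv2.INTER_CUBIC))
t=manip.camera("top")[:,:,::-1];cv2.imwrite("pics/top9f.png",t);cv2.imwrite("pics/top9.png",cv2.resize(t[140:260,205:325],(600,600),interpolation=2))
g0=cv2.cvtColor(cv2.imread("pics/side0.png"),6).astype(np.float32);g1=cv2.cvtColor(im,6)
for nm,(r0,r1,c0,c1) in dict(knob=(188,208,198,218),knobtop=(188,203,196,214),bracket=(208,232,190,207)).items():
    T=g0[r0:r1,c0:c1];T=cv2.resize(T,None,fx=16,fy=16,interpolation=2);S=cv2.resize(g1[r0-4:r1+4,c0-4:c1+4],None,fx=16,fy=16,interpolation=2)
    r=cv2.matchTemplate(S,T,cv2.TM_CCOEFF_NORMED);_,m,_,l=cv2.minMaxLoc(r);print(nm,"shift px",(l[0]-64)/16,(l[1]-64)/16,"score",round(m,3))
P=np.array([[465.5,-20,100],[465.5,-20,105]]);print(proj("side",P))
E
```

```text
clock: 25.0
eef_pos: [397.5, -455.3, 220.3]
eef_rot: [-3.139, -0.001, 0.74]
wrist_force: [0.2, 0.8, 0.1]
finger_gap: 50.1
t 25.0 pos [ 397.52 -455.31  220.33] rot [-3.139e+00 -1.400e-03  7.402e-01] F [0.16 0.84 0.11] M [-0.03 -0.04  0.01] gap 50.09 q [-0.91  0.41  1.33  0.    1.4  -0.08]
knob shift px -0.4375 -0.625 score 0.693
knobtop shift px 0.375 1.3125 score 0.85
bracket shift px 1.9375 0.0625 score 0.481
[[208.59075847 197.98069724]
 [208.51464966 196.58144922]][ WARN:0@9.010] global loadsave.cpp:1063 imwrite_ Unsupported depth image for selected encoder is fallbacked to CV_8U.
```

View pics/side9.png

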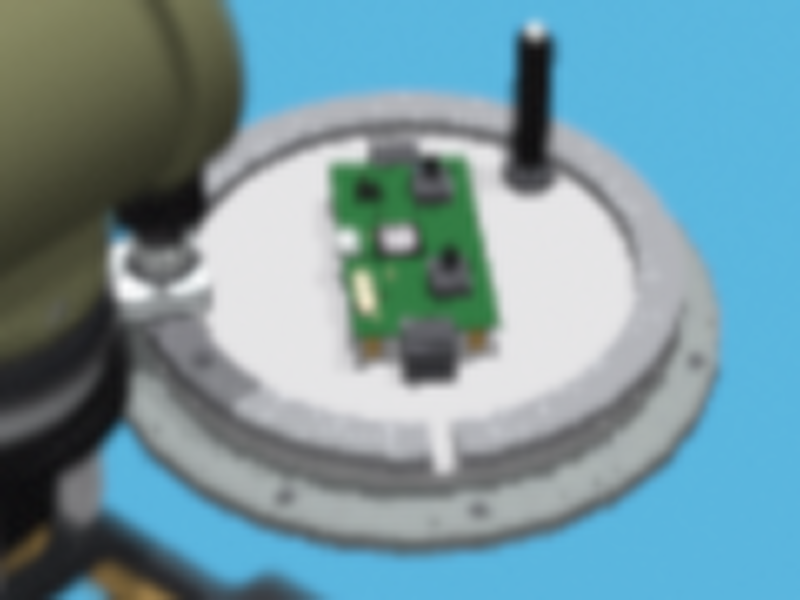

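View pics/top9.png

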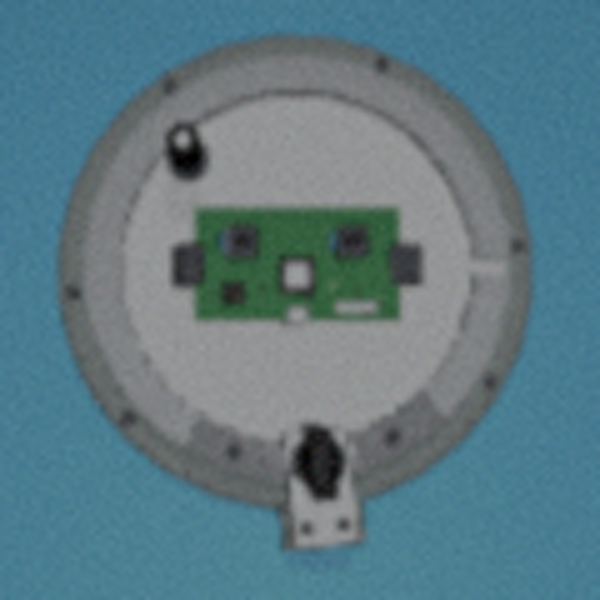

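The top view shows the knob exactly as at the start, at (319,460), and the segment centred on the plunger with its screws at (233,452) and (392,437). The arm blocks the side view, so I'll return to the start pose.

```bash
python3 -m pendant '[{"claw":0.05,"delta_pos":[-0.05,-0.024,0],"rotation":[0,0,0.1]},{"claw":0.05,"delta_pos":[-0.1,-0.048,0],"rotation":[0,0,0.2]},{"claw":0.05,"delta_pos":[-0.15,-0.072,0],"rotation":[0,0,0.3]},{"claw":0.05,"delta_pos":[-0.2,-0.097,0.01],"rotation":[0,0,0.4]},{"claw":0.05,"delta_pos":[-0.242,-0.117,0.015],"rotation":[0,0,0.484]},{"claw":0.05,"delta_pos":[-0.242,-0.117,0.015],"rotation":[0,0,0.484]},{"claw":0.05,"delta_pos":[-0.242,-0.117,0.015],"rotation":[0,0,0.484]}]' 5; python3 - <<'E'
from st import *
show()
im=np.mean([manip.camera("side")[:,:,::-1].astype(np.float32) for _ in range(6)],0);cv2.imwrite("pics/side10f.png",im.astype(np.uint8));a=im[170:260,185:305];cv2.imwrite("pics/side10.png",cv2.resize(a,(800,600),interpolation=cv2.INTER_CUBIC).clip(0,255).astype(np.uint8))
g0=cv2.cvtColor(cv2.imread("pics/side0.png"),6).astype(np.float32);g1=cv2.cvtColor(im,6)
for nm,(r0,r1,c0,c1) in dict(knob=(188,208,198,218),knobtop=(188,203,196,214),bracket=(208,232,190,207)).items():
    T=g0[r0:r1,c0:c1];T=cv2.resize(T,None,fx=16,fy=16,interpolation=2);S=cv2.resize(g1[r0-4:r1+4,c0-4:c1+4],None,fx=16,fy=16,interpolation=2)
    r=cv2.matchTemplate(S,T,cv2.TM_CCOEFF_NORMED);_,m,_,l=cv2.minMaxLoc(r);print(nm,"shift px",(l[0]-64)/16,(l[1]-64)/16,"score",round(m,3))
E
```

```text
clock: 26.22
eef_pos: [144.0, -530.2, 207.4]
eef_rot: [3.142, -0.002, 0.263]
wrist_force: [-0.3, -0.1, 0.1]
finger_gap: 49.9
t 26.23 pos [ 144.03 -530.24  207.42] rot [ 3.1416e+00 -1.7000e-03  2.6290e-01] F [-0.3  -0.05  0.07] M [ 0.03  0.02 -0.02] gap 49.94 q [-1.37  0.3   1.52  0.    1.32 -0.07]
knob shift px 0.0 0.0 score 0.994
knobtop shift px 0.0 0.0 score 0.999
bracket shift px 0.0 0.0 score 0.999
```

View pics/side10.png

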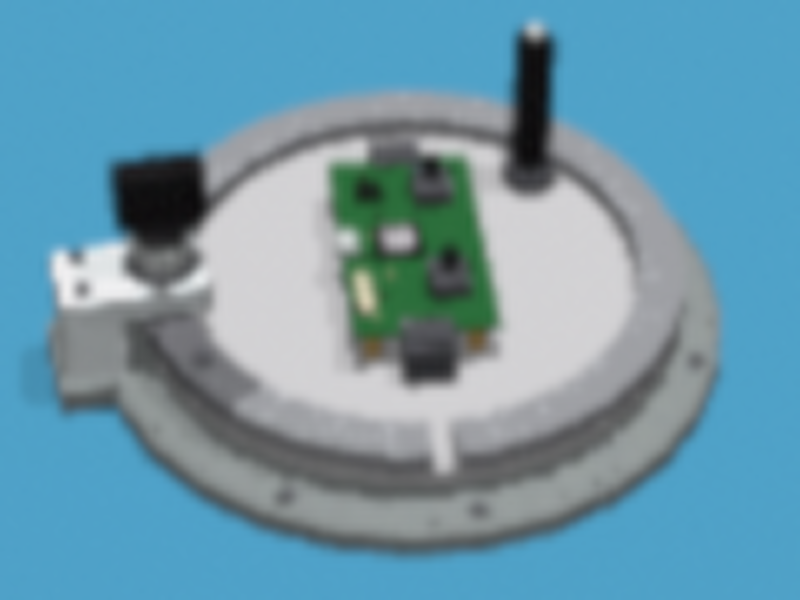

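The knob matches its home picture with zero pixel shift (score 0.999), at crop (158,195). That puts it fully home, within about 0.2 mm. I'm handing in.

```bash
python3 -c "
from cell import manip
print(manip.sign_off())"
```

```text
the job is handed in; nothing more can be done
None
```

The board is in its second working position with the pin home in the second notch. I handed in at about 26 s of the 72 s allowed.

I lifted the knob 12 mm, turned it 1.05 rad and lowered it into the rest notch. I then swung the table by the handle to about 1.35 rad, just short of the second notch. After turning the knob back and letting the pin ride on the ring, I eased the table on in small steps. At about 1.47 rad the resistance (about 4 N) reversed and the pin dropped in, where the pictures had put the notch (1.466 rad). The highest wrist force I read was about 13 N.

**Last checks:**
- **Pin home:** with the arm back near its start pose, the knob's side picture matches the home picture taken at the start, with zero pixel shift (score 0.999).
- **Table position:** the top view shows the clamped notch segment centred under the plunger.
- **Earlier comparison:** one taken while the arm's shadow and bulk were in view gave unclear offsets, so I relied on the unobstructed one.
- **Not tested:** I did not push the table to test the lock, so as not to force it against the pin. I also did not compare the bystanders before and after, but the fingers never went below 80 mm and the reel, screwdriver, tweezers and tray lie well away from the fixture.

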